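# Load a board tray and advance it to the test head

### The arm

A 6-joint arm with a two-finger parallel gripper is mounted at the origin on the work surface. World frame = base frame: x ahead of the robot, y to its left, z up, the work surface at z = 0. Lengths are in m, angles in rad, forces in N, time in s.
With the tool pointing down it reaches from about 0.225 to 0.875 m from the base axis. Payload 3.4 kg.
Tool frame: the origin (TCP) lies midway between the tips of the shut fingers; the grasp point (between the pads) lies behind it (manip.grip_point_offset is the z of the grasp point in the tool frame, in m); z points along the fingers, x is the direction in which the jaws open and shut, and the axes are right-handed (so a half turn about z gives the same grasp; the last joint's range is limited). The gripper opens to 85 mm and grips with 20 to 120 N. Pads are 22 mm wide; open, the fingers measure 114 mm over their backs; the gripper's body (76 mm by 85 mm) begins 54 mm behind the grasp point. The pads swing forward as they close: fully open they stand 13 mm farther back than shut.
Start: joints at [1.074, 0.276, 1.505, -0, 1.361, -0.121], TCP at [0.211, 0.535, 0.231] pointing down, gripper open.
Joint ranges: [-2.89, 2.89], [-0.75, 2.08], [0.22, 2.7], [-1.18, 4.32], [0.11, 2.71], [-2.7, 2.7]. Speed limits (rad/s): [2.57, 2.57, 3.14, 3.14, 3.14, 3.14].

### API

Orientations are given as a unit quaternion [w, x, y, z].
In Python, from rig import manip, eyes, recognise, regions_of, mark_of gives the robot as it stands.
- The arm moves only by the shell command python3 -m inch 'ROWS' [FORCE]. ROWS is JSON, a list of rows, each a list of 5 numbers: the gripper command: -1 is shut, 1 is fully open, values between are in proportion, then the shift along the tool's x, y, z in mm, then the turn about the tool's z in degrees. A call has 1 to 20 rows; each row shifts and turns the pose as measured when the row begins, along the tool's axes as they then stand; what a row does not reach is not made up. A row lasts 1/12 s, in which the tool goes at most 41.7 mm and 7.16 degrees, less where a joint would pass 70% of its speed; a pose out of reach is approached as far as the arm can. A call with a gripper value outside its range is refused whole. The fingers move at their own pace and stop on an object; FORCE is the grip in N (left out, the last holds). Time passes only in rows, so rows that do not move let the fingers close. It gives the time, the measured TCP pose, the force and the opening at its end, in the units of the state.
- manip.get_state(): the state, without advancing time (a new reading comes with each control period).
- eyes.get_image(name): name is "scene" or "top" or "wrist"; returns a dict with "frame" (384x512x3 uint8, red, green, blue), "K" (3x3 intrinsics, pixels), "k1" (the pictures are not rectified: a ray, as slopes to the right and down, at radius r is drawn at 1 + k1 r^2 times it, then the intrinsics apply), "rvec" (rotation vector, rad) and "tvec" (3), from world to camera coordinates, as OpenCV has them; the wrist camera has in their place "mount" (4x4, takes a point from camera to tool coordinates, whose origin is the TCP and whose axes are the tool frame's). Camera axes: x right, y down, z forward; pixel columns grow to the right and rows downward; lengths in m; the calibration is good to about 2 mm. A picture is of the moment at which its call begins: read the wrist's pose just before it. There is no depth.
- manip.sign_off(): hands the job in, once; it reports no verdict.
Trained networks look in a picture, given as the dict that the camera call returned (one of the last four; its "shot" number tells which), for a name from the list of things; names that differ only in an ending like _2 or _b are one class to them, and where a whole thing is asked for, a point or a joint stands for the part that bears it (a point fixed in the world has none). Each returns a list of dicts, best first, with "confidence" (0 to 1); they miss things now and then, are a little off and sometimes report something else, mostly with a low value. They report only what shows in the picture. A call takes as long as a camera call. They do not tell look-alikes from the thing itself.
- recognise(picture, target): "bbox" ([left, top, width, height] in pixels, round what is visible of it).
- regions_of(picture, target): "mask" (384x512 bool, what is visible of it) and "bbox" ([left, top, width, height] in pixels, round what is visible of it).
- mark_of(picture, target): "point" ([row, column] in pixels: a listed point, or the origin of a listed thing).
The state is a dict: "clock": time; "qpos": joint angles; "qd": joint speeds; "effort": joint torques, N m; "position": TCP position; "ee_rot": TCP orientation; "contact_force": force on the tool from outside, world axes, zero at the start; "moment": the same for the moment, N m; "width": finger opening in m.
Only numpy, scipy, OpenCV 4.12 (cv2) and the standard library are available. Lean on these libraries where they do the work, as an engineer would, in place of code of your own. Each camera call takes 0.05 s, during which the arm holds its last target.

### The job

Take the top tray, the one with the circuit board in it, off the nested stack without lifting or shifting the trays below, and set it lengthwise between the rails of the board tester's track, in the loading bay just in front of the lever's nose; let go of it. Then swing the sprung lever all the way to its stop, so that the lever and not your hand pushes the tray along to the test head, and let the lever spring back home. Leave the other things on the bench where they are.

Things in the scene. Friction and masses are not known exactly. Their poses are not given: they have to be found in the camera images.
- track: Board tester's track, fixed: aluminium plate 190 x 400 mm, 10 mm thick, two steel rails, a grey test head across one end, a lever on a pillar. Origin: bench level on the track's centre line, abreast of the lever's pivot. z up; track along y, trays advance to -y; x points across it from the grip-post side (robot's side) to the pivot side. Rails 56 mm apart inside, 8 mm wide.
- bay (a point): Middle of the loading bay, on the track floor (10 mm above the bench), axes as the track's: a tray's origin goes here, within 15 mm along the track, its length along the track, either way round. Engraved lines 47 mm each side. Rail tops are 18 mm above the bench: the tray's foot stands between the rails, its upper part passes over them. The home lever's nose front is 66 mm from here to +y.
- station (a point): Test station on the track floor, 67 mm from the bay to -y: where the tray's origin ends up when the lever reaches its stop; the tray's front is then 5 mm from the face of the test head (100 mm across, 75 mm along the track, top 75 mm above the bench).
- lever (a joint): Angle of the sprung lever, rad: 0 home, 0.873 at its stop; it grows counter-clockwise seen from above, the grip post moving to the track's -y. Spring force at the post: 1 N at home, 3 N at the stop; damped, no latch. A steel arm (22 mm wide, 52 to 62 mm above the bench) crosses over the track upstream of the bay; a 16 mm nose pin under it (from 22 mm up) pushes the tray's rear end.
- lever_grip (a point): Middle of the lever's black grip post (upright, round, 22 mm diameter, standing on the outer end of the arm from 62 to 117 mm above the bench; this point 90 mm above the bench). It moves in a circle of 188 mm radius about lever_pivot.
- lever_pivot (a point): Point on the lever's vertical turning axis, 57 mm above the bench, at the pillar on the track's far side (100 mm to +x of the track's centre line).
- tray_top: Top tray of the nested stack, grey plastic, a circuit board fixed in it, about 90 g. Open tray 90 long (x) x 56 wide (y) x 34 mm high, walls 3 mm. Origin: centre of its underside, z up. Its upper 23 mm have the full size; below is an 11 mm foot, 78 x 44 mm, nested loosely (3 mm play a side) in the next tray. Grip it across the 56 mm by its top 15 mm or so: below is the next tray.
- tray_next: The second tray, empty, same shape and frame, directly under the top one (23 mm lower). To stay where it is.
- tray_bottom: The lowest tray, empty, same shape and frame, standing on the bench. To stay where it is.
- spool: Bystander: metal solder spool, 64 mm diameter, 46 mm tall, origin at its underside.
- meter: Bystander: yellow hand multimeter lying flat, 150 x 75 x 34 mm, origin at the centre of its underside, long along its x.
- driver: Bystander: screwdriver, 180 mm long, lying flat.
There are look-alikes about, which are no part of the job. What is shaped like the tray_top but purple or red is not meant.

How it is judged:
By the outcome, as a careful person would: the job done as asked, in the order asked, and still so for the second after the job is handed in, with the robot touching nothing.
It also fails if it takes over 64 s, if anything falls off the work surface, if the arm or the gripper's body presses on something with over 40 N, if the wrist force passes 120 N, or if a joint passes its speed limit or range.

## Working session

There is one attempt and no reset: what is moved stays moved. The work goes in short steps, Python scripts to look and compute and a shell command to move; the robot and the scene stay as the last step left them, time stands still between calls to the robot, and variables do not carry over. Pictures are saved under pics/ and viewed, and the job is handed in when it is done.

```bash
ls; mkdir -p pics; cat > h.py <<'E'
import numpy as np, cv2
from rig import manip, eyes, recognise, regions_of, mark_of
from scipy.spatial.transform import Rotation as R
def cam(p, st=None):
    if 'rvec' in p:
        Rm=cv2.Rodrigues(np.array(p['rvec'],float))[0]; t=np.array(p['tvec'],float).ravel()
        return Rm.T, -Rm.T@t
    q=st['ee_rot']; T=np.eye(4); T[:3,:3]=R.from_quat([q[1],q[2],q[3],q[0]]).as_matrix(); T[:3,3]=st['position']
    M=T@np.array(p['mount']); return M[:3,:3],M[:3,3]
def ray(p,rc,st=None):
    K=np.array(p['K']); d=np.array([(rc[1]-K[0,2])/K[0,0],(rc[0]-K[1,2])/K[1,1]]); u=d.copy()
    for _ in range(30): u=d/(1+p['k1']*(u@u))
    Rw,c=cam(p,st); return c,Rw@np.array([u[0],u[1],1])
def onz(p,rc,z,st=None):
    c,d=ray(p,rc,st); return c+d*(z-c[2])/d[2]
def proj(p,X,st=None):
    Rw,c=cam(p,st); v=Rw.T@(np.array(X)-c); u=v[:2]/v[2]; u=u*(1+p['k1']*(u@u)); K=np.array(p['K'])
    return np.array([K[1,2]+K[1,1]*u[1],K[0,2]+K[0,0]*u[0]])
def save(p,n): cv2.imwrite('pics/'+n,p['frame'][:,:,::-1])
E
python3 - <<'E'
from h import *
st=manip.get_state(); print(st, manip.grip_point_offset)
for n in ['scene','top','wrist']:
    p=eyes.get_image(n); save(p,n+'0.png')
    if n=='wrist': continue
    print(n,cam(p))
    for t in ['track','tray_top','tray_next','tray_bottom','spool','meter','driver','lever']:
        print(t,[(r['bbox'],round(r['confidence'],2)) for r in recognise(p,t)[:4]])
    for t in ['track','bay','station','lever_grip','lever_pivot','tray_top','tray_next','tray_bottom']:
        print(t,[(np.round(r['point'],1).tolist(),round(r['confidence'],2)) for r in mark_of(p,t)[:4]])
E
```

```text
pics
{'clock': 0.0, 'qpos': array([ 1.07398079e+00,  2.76576313e-01,  1.50616288e+00, -4.90293288e-06,
        1.36068409e+00, -1.21007599e-01]), 'qd': array([-7.02324072e-05, -1.23951214e-03,  2.18180091e-03, -1.63790651e-04,
       -1.70966423e-05,  4.90123262e-04]), 'effort': array([-1.80532192e-03, -4.16776049e+01, -2.45813155e+01, -2.38882112e-04,
        1.09700594e-02, -4.75814758e-06]), 'position': array([0.21079034, 0.53438909, 0.23043851]), 'ee_rot': array([ 4.21948340e-04,  8.26747270e-01,  5.62572763e-01, -8.12260164e-04]), 'contact_force': array([-0.1655774 ,  0.29275304, -0.45453916]), 'moment': array([-0.0377484 , -0.00235298,  0.00935533]), 'width': 0.08532621239603233} -0.0187
scene (array([[ 0.00307479,  0.70474752, -0.70945153],
       [ 0.99984906, -0.01429843, -0.00987024],
       [-0.01710007, -0.70931409, -0.70468511]]), array([1.34912857, 0.04938098, 0.89117779]))
track [([166.1, 187.0, 156.6, 101.3], 0.6)]
tray_top [([337.4, 144.5, 35.4, 24.8], 0.98), ([347.1, 167.4, 25.6, 27.8], 0.97), ([381.8, 174.6, 30.1, 24.8], 0.93), ([339.1, 208.4, 44.7, 36.6], 0.87)]
t
[... 1116 characters left out ...]
, 0.72), ([125.2, 196.8, 24.1, 38.6], 0.62)]
tray_next [([153.1, 214.7, 0.7, 11.9], 0.42)]
tray_bottom [([152.6, 200.1, 3.8, 23.8], 0.53)]
spool [([404.0, 194.7, 26.5, 27.4], 0.71)]
meter [([211.5, 233.5, 37.8, 62.5], 0.91)]
driver [([339.1, 221.4, 14.6, 63.6], 0.93)]
lever [([219.9, 111.0, 47.6, 81.9], 0.83)]
track [([161.6, 264.5], 0.95)]
bay [([158.6, 271.8], 0.74)]
station [([154.0, 299.3], 0.58)]
lever_grip [([185.1, 222.1], 0.64)]
lever_pivot [([122.6, 257.9], 0.71)]
tray_top [([215.8, 141.7], 0.97), ([231.4, 101.0], 0.84), ([171.3, 144.7], 0.72), ([276.7, 134.0], 0.68)]
tray_next [([217.9, 145.0], 0.5), ([164.0, 265.1], 0.21)]
tray_bottom [([217.4, 141.6], 0.7), ([215.9, 146.1], 0.6)]
```

```bash
python3 - <<'E'
import cv2
a=cv2.imread('pics/top0.png'); cv2.imwrite('pics/top0c.png',cv2.resize(a[90:310,70:440],(0,0),fx=2.1,fy=2.1,interpolation=cv2.INTER_CUBIC))
a=cv2.imread('pics/scene0.png'); cv2.imwrite('pics/scene0c.png',cv2.resize(a[130:300,90:430],(0,0),fx=2.3,fy=2.3,interpolation=cv2.INTER_CUBIC))
E
```

```text
(no output)
```

View pics/top0c.png

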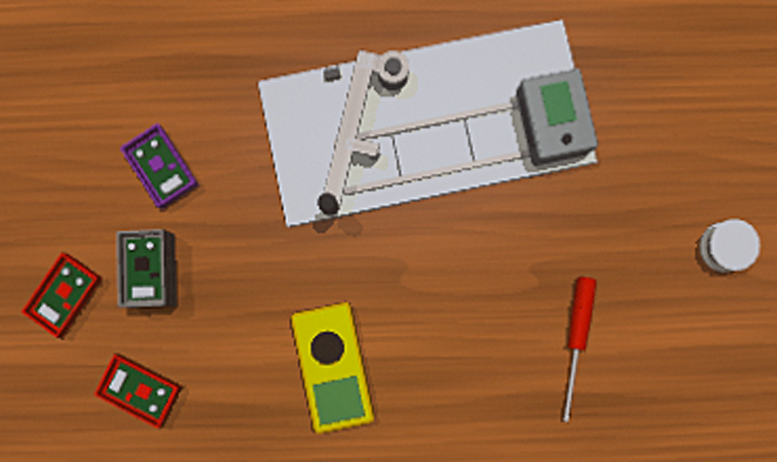

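View pics/scene0c.png

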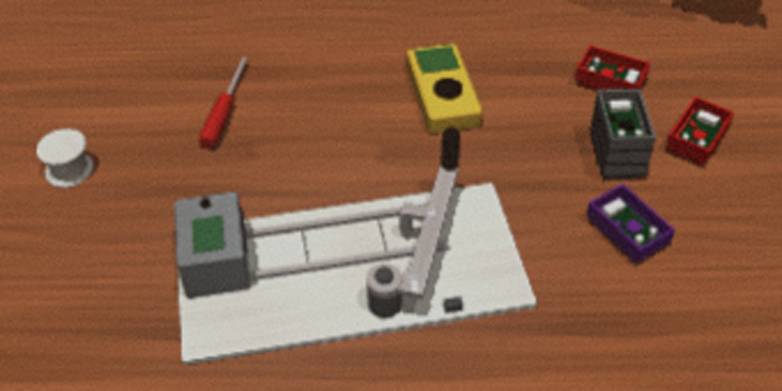

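View pics/wrist0.png

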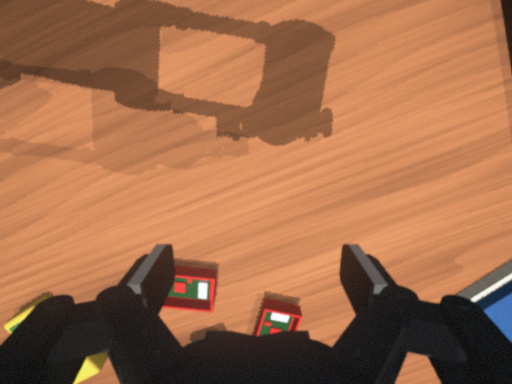

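The bench view shows the grey stack at about (140,217) in the top image, with purple and red look-alikes around it. The track is at the upper right, with the lever's black grip post near (226,187).

```bash
python3 - <<'E'
from h import *
out={}
for n in ['scene','top']:
    p=eyes.get_image(n); fr=p['frame']
    for t,z in [('track',0),('bay',.01),('station',.01),('lever_grip',.09),('lever_pivot',.057),('tray_top',.046)]:
        m=mark_of(p,t)
        for r in m[:4 if t=='tray_top' else 1]: print(n,t,round(r['confidence'],2),np.round(onz(p,r['point'],z)*1000,1))
    rg=regions_of(p,'tray_top')
    for r in rg[:5]:
        m=r['mask']; c=fr[m].astype(float).mean(0)
        (cx,cy),(w,h),a=cv2.minAreaRect(np.argwhere(m)[:,::-1].astype(np.float32))
        print('  region',r['bbox'],round(r['confidence'],2),c.round(),cx,cy,w,h,a,np.round(onz(p,(cy,cx),.08)*1000,1))
    if n=='top':
        # plate mask and big crops
        cv2.imwrite('pics/trk.png',cv2.resize(fr[90:205,185:365,::-1],(0,0),fx=4.4,fy=4.4,interpolation=cv2.INTER_CUBIC))
        cv2.imwrite('pics/stk.png',cv2.resize(fr[190:245,110:175,::-1],(0,0),fx=10,fy=10,interpolation=cv2.INTER_CUBIC))
E
```

```text
scene track 0.86 [625.9  25.3   0. ]
scene bay 0.59 [ 6.143e+02 -6.000e-01  1.000e+01]
scene station 0.68 [639.9 -67.1  10. ]
scene lever_grip 0.75 [550.8 124.3  90. ]
scene lever_pivot 0.74 [716.1  40.7  57. ]
scene tray_top 0.91 [512.2 445.4  46. ]
scene tray_top 0.76 [659.5 304.4  46. ]
scene tray_top 0.62 [483.9 346.7  46. ]
scene tray_top 0.55 [383.6 355.8  46. ]
  region [339.6, 208.7, 43.4, 37.5] 0.92 [65. 47. 69.] 363.2935791015625 226.18804931640625 36.495670318603516 22.145851135253906 43.2642936706543 [662.8 320.8  80. ]
  region [339.4, 147.3, 31.3, 22.5] 0.89 [99. 41. 34.] 354.7922668457031 161.2615509033203 29.20602798461914 17.27804183959961 15.255118370056152 [405.7 344.4  80. ]
  region [348.3, 167.1, 24.4, 29.5] 0.79 [65. 64. 57.] 361.02008056640625 181.772216796875 31.36786460876465 20.60858154296875 74.47589111328125 [496.1 346.2  80. ]
  region [383.5, 173.9, 27.3, 27.2] 0.75 [95. 44. 36.] 393.00006103515625 186.50001525878906 21.913463592529297 25.93838882446289 26.56505012512207 [517.4 434.2  80. ]
top track 0.76 [627.7  32.6   0. ]
top bay 0.57 [637.4  -1.8  1
[... 246 characters left out ...]
top 0.6 [339.3 353.   46. ]
  region [80.3, 212.1, 43.0, 38.1] 0.86 [104.  55.  35.] 98.85676574707031 230.02650451660156 23.897214889526367 35.948829650878906 34.508522033691406 [453.1 448.4  80. ]
  region [126.7, 196.9, 23.7, 38.7] 0.63 [76. 86. 69.] 137.26165771484375 217.5643768310547 36.826602935791016 24.760801315307617 87.87889862060547 [481.9 350.   80. ]
  region [130.3, 150.7, 33.9, 36.6] 0.62 [80. 70. 85.] 145.94705200195312 168.4882354736328 34.82020950317383 22.85555648803711 57.52880859375 [604.7 327.3  80. ]
  region [115.0, 259.8, 40.9, 34.3] 0.61 [109.  59.  36.] 134.26243591308594 275.7463073730469 36.63716506958008 24.436988830566406 28.442928314208984 [338.1 359.2  80. ]
```

View pics/trk.png

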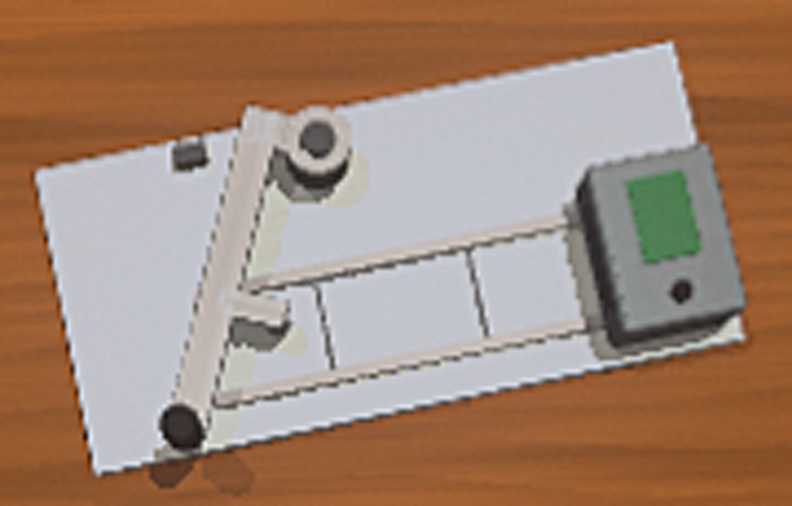

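View pics/stk.png

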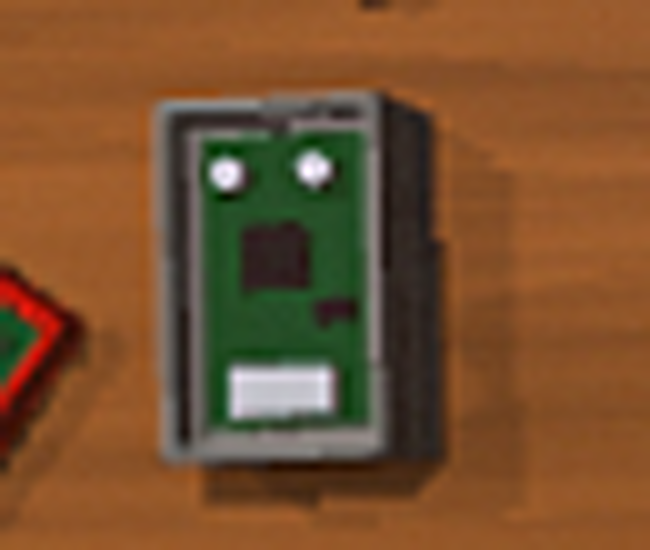

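```bash
python3 - <<'E'
from h import *
p=eyes.get_image('top')
f=lambda x,y,z,o=(185,90),s=4.4: onz(p,((y+.5)/s-.5+o[1],(x+.5)/s-.5+o[0]),z)[:2]*1000
c=[f(*q,10) if 0 else f(*q,.01) for q in [(37,172),(672,42),(745,340),(97,473)]]
print('plate',np.round(c,1))
l=[f(*q,.01) for q in [(318,285),(333,372),(470,250),(487,338)]]
print('lines',np.round(l,1),np.mean(l,0))
e=(c[0]-c[1]+c[3]-c[2])
print('track +y dir deg',np.degrees(np.arctan2(e[1],e[0])))
print('len',np.linalg.norm(e)/2, np.linalg.norm(c[0]-c[3]),np.linalg.norm(c[1]-c[2]))
print('post top',f(181,427,.117),'pillar',f(316,137,.062))
s=[f(*q,.08,(110,190),10) for q in [(160,100),(380,95),(382,458),(163,460)]]
print('tray rim',np.round(s,1),np.mean(s,0)); e=s[0]-s[3]+s[1]-s[2]; print(np.degrees(np.arctan2(e[1],e[0])),np.linalg.norm(e)/2)
st=manip.get_state(); Rm=R.from_quat(np.roll(st['ee_rot'],-1)).as_matrix(); print('tool\n',Rm.round(3))
E
```

```text
plate [[ 719.5  215.8]
 [ 790.3 -174.9]
 [ 603.9 -209.7]
 [ 534.7  182.3]]
lines [[644.5  47.1]
 [591.4  39.7]
 [663.4 -45.3]
 [609.4 -53.5]] [627.15684331  -3.00008364]
track +y dir deg 100.14685537105142
len 397.5720039012141 187.7809037689433 189.6307880863783
post top [548.66470275 125.06780324] pillar [722.76328491  46.05560015]
tray rim [[527.8 379.6]
 [527.5 323.6]
 [437.1 323.9]
 [437.9 379.3]] [482.5887517  351.59294677]
-0.013640679389471642 90.15298395393157
tool
 [[ 0.367  0.93   0.   ]
 [ 0.93  -0.367  0.   ]
 [ 0.     0.    -1.   ]]
```

The stack sits at about (483, 352) with yaw near 0°. The track's +y points at about 100°, and the bay is near (627, -3). I'll move above the stack and look with the wrist camera.

```bash
python3 -m inch '[[1,-7.8,35.5,0,0],[1,-7.8,35.5,0,0],[1,-7.8,35.5,0,0],[1,-7.8,35.5,0,0],[1,-7.8,35.5,0,0],[1,-7.8,35.5,0,0],[1,-7.8,35.5,0,0],[1,-7.8,35.5,0,0],[1,-7.8,35.5,0,0],[1,0,0,0,-7],[1,0,0,0,-7],[1,0,0,0,-7],[1,0,0,0,0]]'
cat > rel.py <<'E'
from h import *
import sys
x,y,z,az=map(float,sys.argv[1:5])
st=manip.get_state(); Rm=R.from_quat(np.roll(st['ee_rot'],-1)).as_matrix()
a=np.degrees(np.arctan2(Rm[1,0],Rm[0,0])); P=st['position']*1000
print('pos',P.round(1),'az',a.round(2),'tilt',Rm[:,2].round(4),'clock',st['clock'],'F',st['contact_force'].round(2),'w',st['width'],'q',st['qpos'].round(2))
print('move tool',(Rm.T@(np.array([x,y,z])-P)).round(1),'turn',-(az-a))
E
python3 rel.py 482.6 351.6 200 90
cat > wl.py <<'E'
from h import *
import sys
st=manip.get_state(); p=eyes.get_image('wrist'); save(p,sys.argv[1])
import pickle; pickle.dump((p,st),open('last.pkl','wb'))
E
python3 wl.py w1.png
```

```text
clock: 3.68
position: [0.4971, 0.3449, 0.2296]
ee_rot: [-0.0, 0.704, 0.711, 0.002]
contact_force: [0.3, 0.1, 0.8]
width: 0.0853
pos [497.1 344.9 229.6] az 90.56 tilt [ 0.0021  0.0028 -1.    ] clock 3.6833 F [0.29 0.07 0.83] w 0.08528972702656584 q [ 0.49  0.32  1.44  0.    1.37 -1.09]
move tool [  6.7 -14.5  29.6] turn 0.5558432836128588
```

View pics/w1.png

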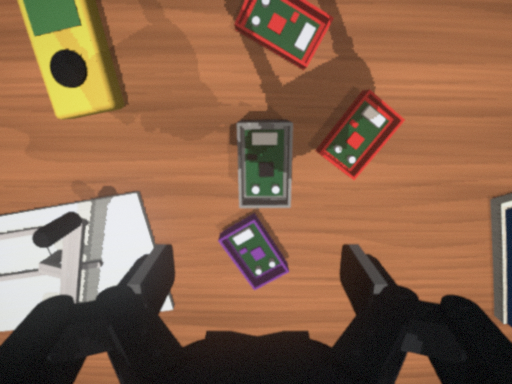

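The wrist view shows the grey tray rim with corners near (237,123), (291,122), (291,207) and (239,207).

```bash
python3 - <<'E'
from h import *; import pickle
p,st=pickle.load(open('last.pkl','rb'))
cv2.imwrite('pics/w1c.png',cv2.resize(p['frame'][105:225,220:310,::-1],(0,0),fx=5,fy=5,interpolation=cv2.INTER_CUBIC))
s=[onz(p,q,.08,st)[:2]*1000 for q in [(123,237),(122,291),(206.5,291),(207,239)]]
print(np.round(s,1),np.mean(s,0))
print(proj(p,[.4826,.3516,.08],st))
E
```

```text
[[437.7 325.8]
 [436.1 379.6]
 [525.4 383.6]
 [526.5 327.1]] [481.44398652 354.02603428]
[167.46821309 262.18426136]
```

View pics/w1c.png

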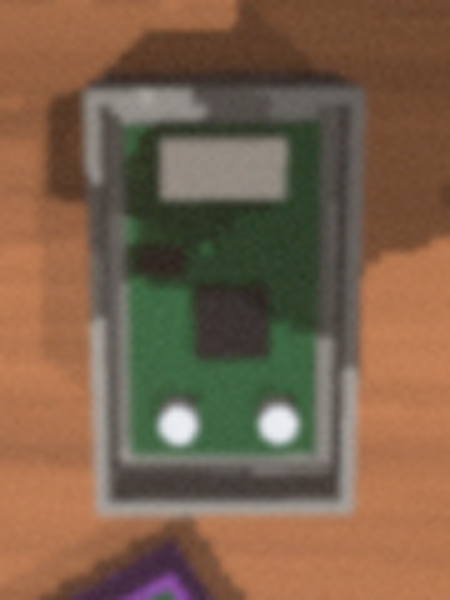

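```bash
python3 -m inch '[[1,4,-7.5,25,0.5],[1,4,-7.5,30,0],[1,0,0,30,0],[1,0,0,15,0],[1,0,0,0,0]]'
python3 rel.py 482 353 60 90
python3 wl.py w2.png
```

```text
clock: 4.15
position: [0.4832, 0.3559, 0.1294]
ee_rot: [0.001, 0.714, 0.7, 0.006]
contact_force: [-1.5, 0.0, 0.5]
width: 0.0849
pos [483.2 355.9 129.4] az 88.89 tilt [ 0.0098  0.0072 -0.9999] clock 4.15 F [-1.52  0.05  0.46] w 0.08493319787482889 q [ 0.52  0.38  1.62  0.    1.14 -1.03]
move tool [-3.4 -1.8 69.4] turn -1.1072825606027692
```

View pics/w2.png

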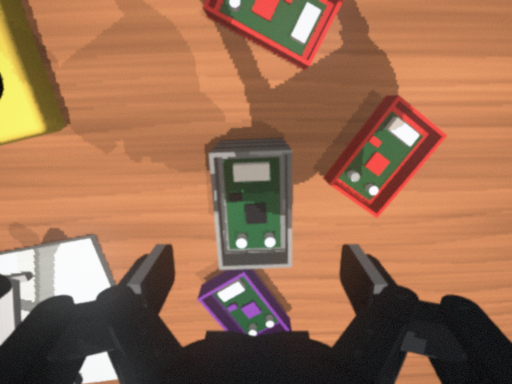

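```bash
python3 -m inch '[[1,0,0,0,-1],[1,0,0,0,0],[1,0,0,0,0]]'; python3 rel.py 482 353 60 90; python3 wl.py w3.png
python3 - <<'E'
from h import *; import pickle
p,st=pickle.load(open('last.pkl','rb'))
cv2.imwrite('pics/w3c.png',cv2.resize(p['frame'][130:280,190:310,::-1],(0,0),fx=4,fy=4,interpolation=cv2.INTER_CUBIC))
E
```

```text
clock: 4.45
position: [0.4851, 0.3576, 0.1338]
ee_rot: [0.002, 0.708, 0.706, 0.009]
contact_force: [0.3, 0.2, 0.6]
width: 0.0853
pos [485.1 357.6 133.8] az 89.89 tilt [ 0.015   0.0103 -0.9998] clock 4.45 F [0.31 0.15 0.56] w 0.08529842899391825 q [ 0.52  0.37  1.61  0.    1.14 -1.05]
move tool [-5.4 -4.2 73.7] turn -0.11254516282416205
```

View pics/w3c.png

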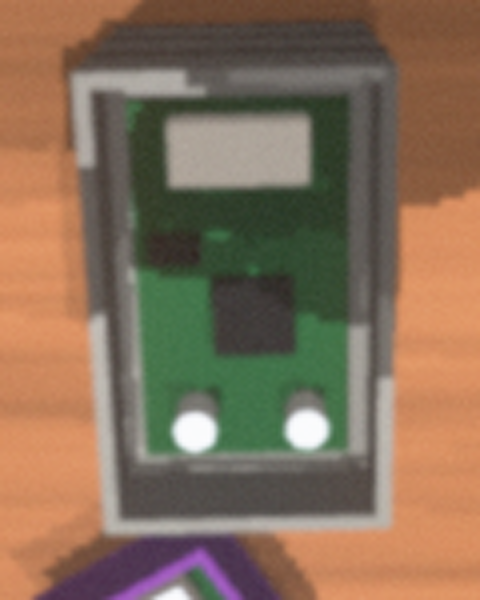

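```bash
python3 - <<'E'
from h import *; import pickle
p,st=pickle.load(open('last.pkl','rb'))
s=[onz(p,q,.08,st)[:2]*1000 for q in [(147.4,208.3),(146.8,288.1),(261.6,286.8),(262,216.7)]]
print(np.round(s,1),np.mean(s,0))
e=s[3]-s[0]+s[2]-s[1]; print(np.degrees(np.arctan2(e[1],e[0])),np.linalg.norm(e)/2)
# TCP axis intersection and tcp pixel
print(proj(p,st['position'],st))
E
```

```text
[[437.1 325.9]
 [436.8 380.5]
 [526.4 382.4]
 [526.3 327.6]] [481.66013705 354.09436319]
1.1911409034777423 89.40032497817282
[248.25040464 255.26834612]
```

```bash
python3 -m inch '[[1,-2,-2,6,0],[1,-2,-2,8,0],[1,0,0,8,0],[1,0,0,8,0],[1,0,0,6,0],[1,0,0,0,0],[1,0,0,0,0]]'; python3 rel.py 482 353.8 60 90.5
```

```text
clock: 5.08
position: [0.4826, 0.3539, 0.0963]
ee_rot: [0.002, 0.708, 0.706, 0.011]
contact_force: [-0.2, -0.6, -0.5]
width: 0.0856
pos [482.6 353.9  96.3] az 89.8 tilt [ 0.0191  0.0125 -0.9997] clock 5.0833 F [-0.18 -0.64 -0.5 ] w 0.08557298571655987 q [ 0.52  0.4   1.67  0.    1.05 -1.05]
move tool [-0.6 -1.3 36.3] turn -0.6974567673530174
```

```bash
python3 -m inch '[[1,-0.5,-1,8,-0.5],[1,0,0,8,0],[1,0,0,8,0],[1,0,0,8,0],[1,0,0,2,0],[1,0,0,0,0],[1,0,0,0,0]]' 30; python3 rel.py 482 353.8 60 90.5; python3 wl.py w4.png
```

```text
clock: 5.67
position: [0.4821, 0.3538, 0.0577]
ee_rot: [0.002, 0.705, 0.709, 0.01]
contact_force: [-0.5, 0.6, 0.9]
width: 0.0856
pos [482.1 353.8  57.7] az 90.36 tilt [ 0.0179  0.0118 -0.9998] clock 5.6667 F [-0.49  0.6   0.9 ] w 0.08561563735207495 q [ 0.52  0.44  1.72  0.    0.96 -1.06]
move tool [ 0.  -0.1 -2.3] turn -0.14175975623962245
```

View pics/w4.png

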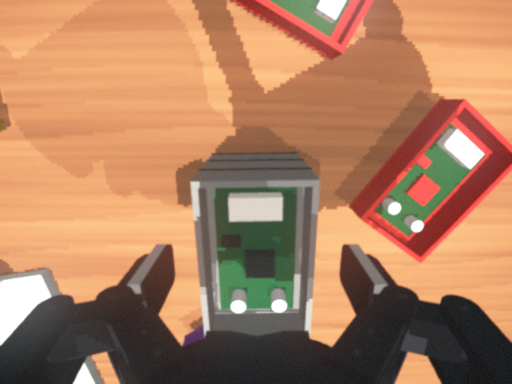

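The tray is centred between the pads: pad middle at column 257, tray middle at about 257. I'll raise 3 mm and close to just outside the tray.

```bash
python3 -m inch '[[0.5,0,0,-3,0],[0.5,0,0,0,0],[0.5,0,0,0,0],[0.5,0,0,0,0]]' 30; python3 rel.py 482 353.8 60 90.5; python3 wl.py w5.png
```

```text
clock: 6.05
position: [0.483, 0.3543, 0.0624]
ee_rot: [0.003, 0.705, 0.709, 0.012]
contact_force: [-0.0, -0.4, -0.2]
width: 0.0641
pos [483.  354.3  62.4] az 90.36 tilt [ 0.0205  0.0133 -0.9997] clock 6.05 F [-0.01 -0.38 -0.17] w 0.06412801627848078 q [ 0.52  0.44  1.71  0.    0.97 -1.06]
move tool [-0.5 -1.1  2.4] turn -0.13916789917793437
```

View pics/w5.png

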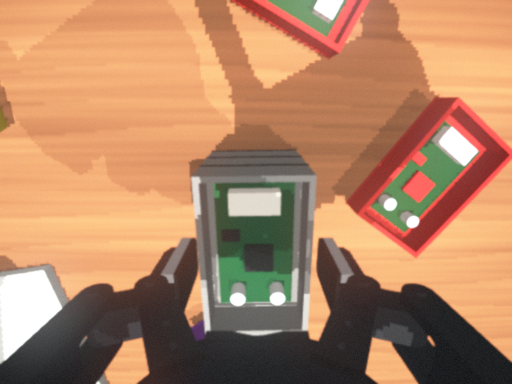

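```bash
python3 -m inch '[[0.5,-0.5,-1,2,0],[0.5,0,0,0,0],[-1,0,0,0,0],[-1,0,0,0,0],[-1,0,0,0,0],[-1,0,0,0,0]]' 30; python3 rel.py 482 353.8 60 90.5; python3 wl.py w6.png
```

```text
clock: 6.6
position: [0.4822, 0.3538, 0.061]
ee_rot: [0.003, 0.705, 0.709, 0.012]
contact_force: [-0.5, -0.0, 0.5]
width: 0.0551
pos [482.2 353.8  61. ] az 90.37 tilt [ 0.0216  0.0137 -0.9997] clock 6.6 F [-0.47 -0.04  0.46] w 0.05514524280654028 q [ 0.52  0.44  1.72  0.    0.96 -1.06]
move tool [-0.  -0.2  1. ] turn -0.12974587007896332
```

View pics/w6.png

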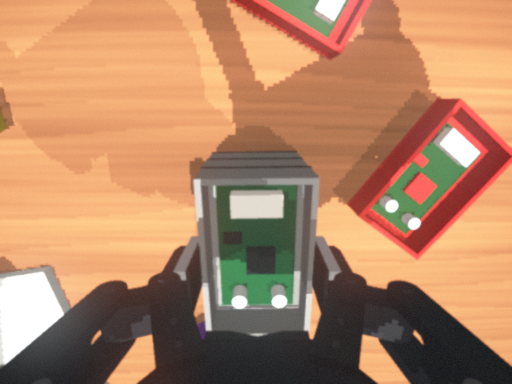

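```bash
python3 -m inch '[[-1,0,0,-3,0],[-1,0,0,-4,0],[-1,0,0,-5,0],[-1,0,0,-6,0],[-1,0,0,-8,0],[-1,0,0,-10,0],[-1,0,0,-10,0],[-1,0,0,0,0]]' 30; python3 rel.py 482 353.8 140 90.5; python3 wl.py w7.png
```

```text
clock: 7.32
position: [0.4809, 0.3531, 0.1115]
ee_rot: [0.003, 0.705, 0.709, 0.012]
contact_force: [-0.3, 0.7, -0.9]
width: 0.0555
pos [480.9 353.1 111.5] az 90.37 tilt [ 0.0208  0.0134 -0.9997] clock 7.3167 F [-0.3   0.73 -0.93] w 0.055491384890899206 q [ 0.52  0.38  1.66  0.    1.08 -1.06]
move tool [  1.1   1.7 -28.4] turn -0.1323454435011655
```

View pics/w7.png

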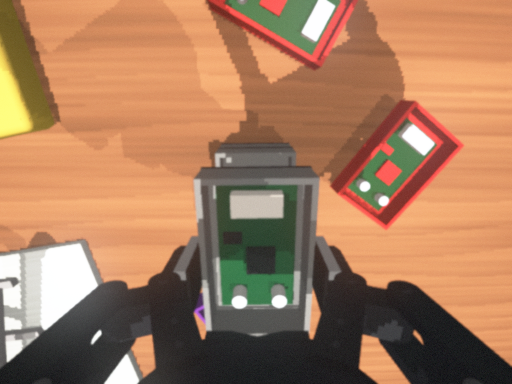

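The top tray is lifted (about 0.9 N) and the stack below is in place. I'll rise above the grip post, then travel.

```bash
python3 -m inch '[[-1,0,0,-10,0],[-1,0,0,-14,0],[-1,0,0,-16,0],[-1,0,0,-16,0],[-1,0,0,-14,0],[-1,0,0,-10,0],[-1,0,0,-6,0],[-1,0,0,0,0]]' 30; python3 rel.py 627 -3 200 10.5
python3 -m inch '[[-1,-10,4,0,0],[-1,-19,8,0,0],[-1,-19,8,0,0],[-1,-19,8,0,0],[-1,-19,8,0,0],[-1,-19,8,0,0],[-1,-19,8,0,0],[-1,-19,8,0,0],[-1,-19,8,0,0],[-1,-19,8,0,0],[-1,-19,8,0,0],[-1,-19,8,0,0],[-1,-19,8,0,0],[-1,-19,8,0,0],[-1,-19,8,0,0],[-1,-19,8,0,0],[-1,-10,4,0,0],[-1,0,0,0,0]]';python3 rel.py 627 -3 200 10.5
```

```text
clock: 8.03
position: [0.4771, 0.3508, 0.2026]
ee_rot: [0.002, 0.705, 0.709, 0.01]
contact_force: [-0.1, 0.4, -1.0]
width: 0.0552
pos [477.1 350.8 202.6] az 90.36 tilt [ 0.0166  0.011  -0.9998] clock 8.0333 F [-0.11  0.38 -0.98] w 0.05520263019247579 q [ 0.52  0.31  1.53  0.    1.28 -1.06]
move tool [-354.7  147.7    1.2] turn 79.8605497075813
clock: 9.53
position: [0.6039, 0.0173, 0.1842]
ee_rot: [-0.005, 0.705, 0.71, -0.005]
contact_force: [-0.7, -0.2, -0.5]
width: 0.055
pos [603.9  17.3 184.2] az 90.42 tilt [-0.0144 -0.0011 -0.9999] clock 9.5333 F [-0.74 -0.24 -0.51] w 0.054997105941340683 q [-0.09  0.36  1.51 -0.    1.29 -1.66]
move tool [-20.5  22.7 -16.1] turn 79.91531816413529
```

```bash
python3 -m inch '[[-1,0,0,-3,4],[-1,0,0,-3,6.5],[-1,0,0,-3,6.5],[-1,0,0,-3,6.5],[-1,0,0,0,6.5],[-1,0,0,0,6.5],[-1,0,0,0,6.5],[-1,0,0,0,6.5],[-1,0,0,0,6.5],[-1,0,0,0,6.5],[-1,0,0,0,6.5],[-1,0,0,0,6.5],[-1,0,0,0,4],[-1,0,0,0,0]]';python3 rel.py 627 -3 200 10.5;python3 wl.py w8.png
```

```text
clock: 10.7
position: [0.591, 0.0281, 0.1892]
ee_rot: [-0.006, 0.998, 0.062, -0.019]
contact_force: [1.2, 0.4, -1.0]
width: 0.0555
pos [591.   28.1 189.2] az 7.18 tilt [-0.0383  0.01   -0.9992] clock 10.7 F [ 1.19  0.37 -1.  ] w 0.05552031312321328 q [-0.07  0.35  1.51  0.01  1.33 -0.2 ]
move tool [ 31.4  35.2 -12.5] turn -3.3209963540678142
```

View pics/w8.png

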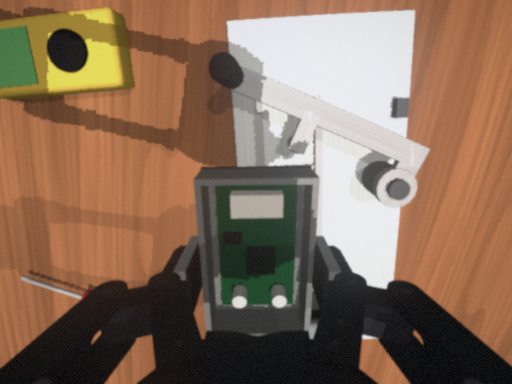

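```bash
python3 - <<'E'
from h import *; import pickle
p,st=pickle.load(open('last.pkl','rb'))
print('post',onz(p,(68,229),.117,st)[:2]*1000,'corners',onz(p,(21,228),.01,st)[:2]*1000,onz(p,(11,414),.01,st)[:2]*1000)
print('pillar',onz(p,(188,399),.062,st)[:2]*1000, onz(p,(188,399),.075,st)[:2]*1000)
E
python3 -m inch '[[-1,4,4,-2,-1],[-1,5,6,-2,-1],[-1,5,6,-2,-1],[-1,5,6,-2,0],[-1,5,6,0,0],[-1,5,5,0,0],[-1,2,2,0,0],[-1,0,0,0,0],[-1,0,0,0,0]]';python3 rel.py 627 -3 200 10.5;python3 wl.py w9.png
```

```text
post [555.45083305 127.65841453] corners [534.32852993 185.23571225] [718.59024202 217.95417948]
pillar [723.13505176  47.31423325] [716.58956597  49.91861666]
clock: 11.5
position: [0.6299, -0.0017, 0.1948]
ee_rot: [-0.008, 0.995, 0.098, -0.02]
contact_force: [-0.9, 0.1, -0.4]
width: 0.0554
pos [629.9  -1.7 194.8] az 11.27 tilt [-0.0408  0.0112 -0.9991] clock 11.5 F [-0.93  0.08 -0.36] w 0.05538552663835762 q [-0.12  0.4   1.41  0.01  1.38 -0.31]
move tool [-3.3  0.6 -5.1] turn 0.7658736843095113
```

View pics/w9.png

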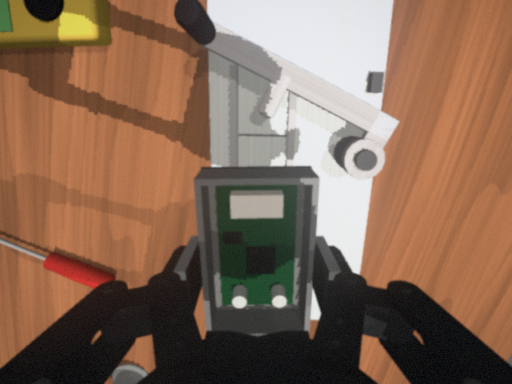

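```bash
python3 - <<'E'
from h import *; import pickle
p,st=pickle.load(open('last.pkl','rb'))
cv2.imwrite('pics/w9c.png',cv2.resize(p['frame'][50:180,190:330,::-1],(0,0),fx=4.4,fy=4.4,interpolation=cv2.INTER_CUBIC))
E
```

```text
(no output)
```

View pics/w9c.png

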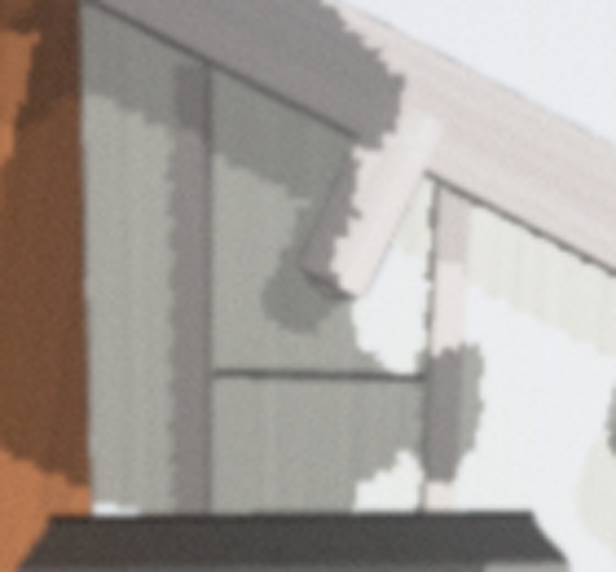

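```bash
python3 - <<'E'
from h import *; import pickle
p,st=pickle.load(open('last.pkl','rb'))
f=lambda x,y,z=.01: onz(p,((y+.5)/4.4-.5+50,(x+.5)/4.4-.5+190),z,st)[:2]*1000
a,b=f(211,373),f(424,379); m=(a+b)/2
print(a,b,np.linalg.norm(a-b),m,'az',np.degrees(np.arctan2(*(b-a)[::-1])))
for d in (100.15,101): 
    u=np.array([np.cos(np.radians(d)),np.sin(np.radians(d))]); print('bay',m-47*u)
print('left rail',f(211,200),f(211,500),'right',f(434,220),f(422,500))
E
```

```text
[591.5117504   40.70412565] [645.59769608  50.15777573] 54.90592882425508 [618.55472324  45.43095069] az 9.914537233313569
bay [626.83733586  -0.83348844]
bay [627.52274603  -0.70552693]
left rail [583.8610315   82.60793393] [597.44299203   8.09401866] right [639.36943445  88.78255438] [652.07365286  19.41778274]
```

Bay refined to (627, -1.5), from the +y engraved line, with the rail direction at about 100.2°. Descending.

```bash
python3 -m inch '[[-1,-2,0,6,0.5],[-1,0,0,12,0.5],[-1,0,0,14,0],[-1,0,0,14,0],[-1,0,0,14,0],[-1,0,0,14,0],[-1,0,0,14,0],[-1,0,0,12,0],[-1,0,0,8,0],[-1,0,0,0,0],[-1,0,0,0,0]]';python3 rel.py 627 -1.6 27 10.2;python3 wl.py w10.png
```

```text
clock: 12.47
position: [0.6171, 0.0021, 0.0805]
ee_rot: [-0.008, 0.996, 0.089, -0.022]
contact_force: [0.5, -0.7, -0.2]
width: 0.0559
pos [617.1   2.1  80.5] az 10.2 tilt [-0.0449  0.0124 -0.9989] clock 12.4667 F [ 0.51 -0.68 -0.19] w 0.05590062659877585 q [-0.11  0.47  1.59  0.01  1.12 -0.29]
move tool [11.3  6.4 52.9] turn -0.0032431875669498567
```

View pics/w10.png

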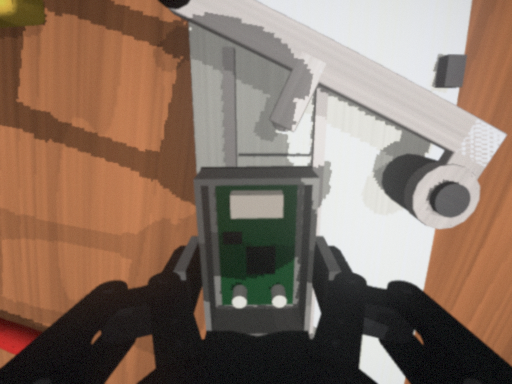

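```bash
python3 -m inch '[[-1,4,2,0,0],[-1,4,2,4,0],[-1,2,2,6,0],[-1,1,0,6,0],[-1,0,0,5,0],[-1,0,0,4,0],[-1,0,0,2,0],[-1,0,0,0,0],[-1,0,0,0,0]]';python3 rel.py 627 -1.6 27 10.2;python3 wl.py w11.png
python3 - <<'E'
from h import *; import pickle
p,st=pickle.load(open('last.pkl','rb'))
cv2.imwrite('pics/w11c.png',cv2.resize(p['frame'][80:230,170:350,::-1],(0,0),fx=4,fy=4,interpolation=cv2.INTER_CUBIC))
E
```

```text
clock: 13.27
position: [0.6314, -0.0024, 0.0527]
ee_rot: [-0.008, 0.996, 0.088, -0.019]
contact_force: [0.6, -0.2, -0.7]
width: 0.0552
pos [631.4  -2.4  52.7] az 10.17 tilt [-0.0392  0.0117 -0.9992] clock 13.2667 F [ 0.59 -0.18 -0.7 ] w 0.05520965269152811 q [-0.12  0.52  1.59  0.01  1.07 -0.3 ]
move tool [-3.3 -1.1 25.9] turn -0.02762712486475216
```

View pics/w11c.png

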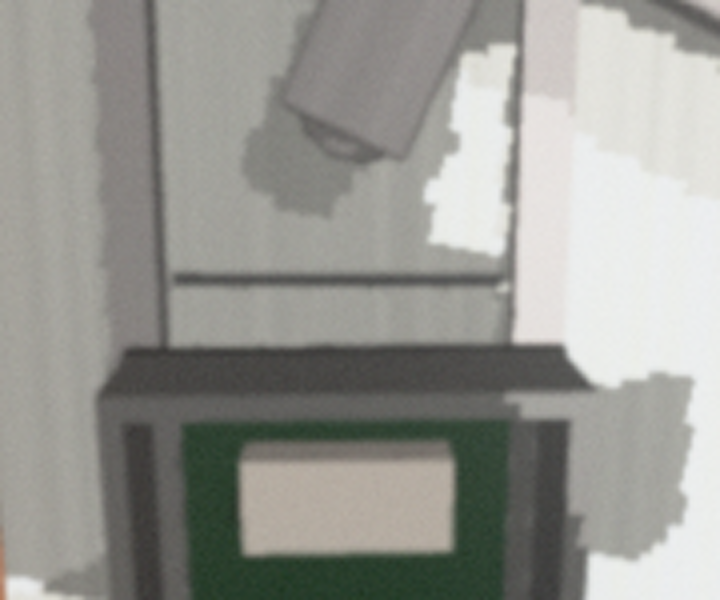

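```bash
python3 - <<'E'
from h import *; import pickle
p,st=pickle.load(open('last.pkl','rb'))
f=lambda x,y,z=.01: onz(p,((y+.5)/4-.5+80,(x+.5)/4-.5+170),z,st)[:2]*1000
a,b=f(166,278),f(512,281); m=(a+b)/2
print(a,b,np.linalg.norm(a-b),m,'az',np.degrees(np.arctan2(*(b-a)[::-1])))
u=np.array([np.cos(np.radians(100.2)),np.sin(np.radians(100.2))]); bay=m-47*u;print('bay',bay)
Rm,_=0,0
T=R.from_quat(np.roll(st['ee_rot'],-1)).as_matrix()
o=st['position']*1000+T@np.array([0,0,15]);print('tray origin',o,'err along,across',(bay-o[:2])@u,(bay-o[:2])@[u[1],-u[0]])
# rim corners of tray front: compare
print([proj(p,(st['position']+T@np.array([sx*.028,-.045,-.019])),st) for sx in(-1,1)])
E
```

```text
[591.10189049  40.94824482] [646.82106708  50.76581816] 56.57748125487629 [618.96147879  45.85703149] az 9.99279857766034
bay [ 6.27284462e+02 -4.00162083e-01]
tray origin [630.83619397  -2.23088828  37.73239772] err along,across 2.4307502865524215 -3.171405749491267
[array([178.30759308, 195.09638473]), array([178.44424442, 320.35661368])]
```

```bash
python3 -m inch '[[-1,-2,-1,1,0],[-1,-1,-1,3,0],[-1,0,0,4,0],[-1,0,0,4,0],[-1,0,0,3,0],[-1,0,0,2,0],[-1,0,0,0,0],[-1,0,0,0,0]]';python3 rel.py 627 -1 27 10.2
```

```text
clock: 13.98
position: [0.627, -0.0004, 0.0347]
ee_rot: [-0.007, 0.996, 0.089, -0.019]
contact_force: [-0.1, 0.2, -0.3]
width: 0.0554
pos [ 6.27e+02 -4.00e-01  3.47e+01] az 10.19 tilt [-0.0384  0.0116 -0.9992] clock 13.9833 F [-0.12  0.23 -0.27] w 0.05540436507574023 q [-0.12  0.53  1.62  0.01  1.03 -0.3 ]
move tool [0.2 0.7 7.7] turn -0.014008678720605516
```

```bash
python3 -m inch '[[-1,0.3,0,2,0],[-1,0,0,2,0],[-1,0,0,1.5,0],[-1,0,0,0,0],[-1,0,0,0,0]]';python3 rel.py 627 -0.5 27 10.2; python3 wl.py w12.png
```

```text
clock: 14.4
position: [0.6275, -0.0004, 0.0288]
ee_rot: [-0.007, 0.996, 0.089, -0.018]
contact_force: [-0.1, 0.2, -0.1]
width: 0.0555
pos [ 6.275e+02 -4.000e-01  2.880e+01] az 10.18 tilt [-0.0378  0.0115 -0.9992] clock 14.4 F [-0.07  0.17 -0.11] w 0.05548321046994841 q [-0.12  0.54  1.63  0.01  1.02 -0.3 ]
move tool [-0.4  0.1  1.8] turn -0.017434661461424028
```

View pics/w12.png

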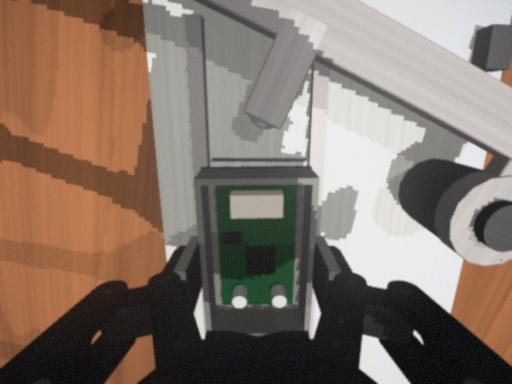

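```bash
python3 -m inch '[[-1,-0.3,0,1.5,0],[-1,0,0,0,0],[-1,0,0,0,0]]';python3 rel.py 627 -0.5 27 10.2;python3 -m inch '[[-1,0,0,1,0],[-1,0,0,0,0],[-1,0,0,0,0]]';python3 rel.py 627 -0.5 27 10.2
```

```text
clock: 14.7
position: [0.6275, -0.0005, 0.0276]
ee_rot: [-0.007, 0.996, 0.089, -0.018]
contact_force: [0.7, 0.5, -0.6]
width: 0.0553
pos [ 6.275e+02 -5.000e-01  2.760e+01] az 10.18 tilt [-0.0367  0.0114 -0.9993] clock 14.7 F [ 0.72  0.53 -0.59] w 0.05528697008316432 q [-0.12  0.54  1.63  0.01  1.01 -0.3 ]
move tool [-0.5 -0.1  0.6] turn -0.018099696928521425
clock: 14.95
position: [0.6276, -0.0004, 0.0275]
ee_rot: [-0.007, 0.996, 0.089, -0.018]
contact_force: [0.8, 0.1, -0.6]
width: 0.055
pos [ 6.276e+02 -4.000e-01  2.750e+01] az 10.18 tilt [-0.0362  0.0113 -0.9993] clock 14.95 F [ 0.8   0.06 -0.58] w 0.05498988944742115 q [-0.12  0.54  1.63  0.01  1.01 -0.3 ]
move tool [-0.5 -0.   0.5] turn -0.015960895199695457
```

```bash
python3 -m inch '[[0.35,0,0,0,0],[0.5,0,0,0,0],[0.6,0,0,0,0],[0.6,0,0,0,0],[0.6,0,0,0,0]]';python3 wl.py w13.png; python3 -m inch '[[0.6,0,0,-3,0],[0.6,0,0,-6,0],[0.6,0,0,-10,0],[0.6,0,0,-14,0],[0.6,0,0,-18,0],[0.6,0,0,-18,0],[0.6,0,0,-14,0],[0.6,0,0,-8,0],[0.6,0,0,0,0]]'; python3 rel.py 627 -0.5 27 10.2; python3 wl.py w14.png
```

```text
clock: 15.37
position: [0.6277, -0.0005, 0.0273]
ee_rot: [-0.007, 0.996, 0.089, -0.017]
contact_force: [0.7, -0.2, -0.2]
width: 0.0682
clock: 16.17
position: [0.6317, -0.0016, 0.1273]
ee_rot: [-0.007, 0.996, 0.089, -0.016]
contact_force: [-0.7, 0.5, -0.2]
width: 0.0684
pos [631.7  -1.6 127.3] az 10.18 tilt [-0.0339  0.0111 -0.9994] clock 16.1667 F [-0.71  0.53 -0.19] w 0.06838826598455852 q [-0.12  0.45  1.51  0.01  1.22 -0.3 ]
move tool [ -1.3  -0.2 100.4] turn -0.018326078547181268
```

View pics/w13.png

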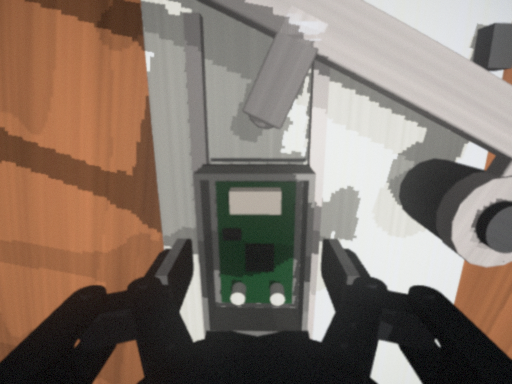

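View pics/w14.png

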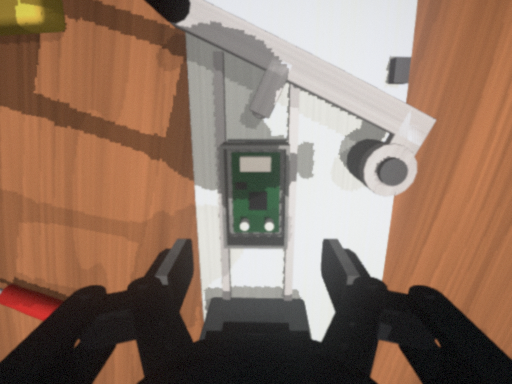

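The tray sits squarely between the rails, from about (223,147) to (288,247) in the wrist view. I'll check its coordinates against the bay, then head for the grip post.

```bash
python3 - <<'E'
from h import *; import pickle
p,st=pickle.load(open('last.pkl','rb'))
s=[onz(p,q,.044,st)[:2]*1000 for q in [(147,222.5),(147,290),(247,287),(247,227)]]
print(np.round(s,1),np.mean(s,0)); e=s[0]-s[3]+s[1]-s[2]; print(np.degrees(np.arctan2(e[1],e[0])),np.linalg.norm(e)/2)
E
python3 -m inch '[[0.4,0,0,-10,0],[0.4,0,0,-14,0],[0.4,0,-6,-14,0],[0.4,-6,-12,-8,-4],[0.4,-6,-14,0,0],[0.4,-6,-14,0,0],[0.4,-6,-14,0,0],[0.4,-6,-14,0,0],[0.4,-6,-14,0,0],[0.4,-6,-14,0,0],[0.4,-6,-14,0,0],[0.4,-4,-10,0,0],[0.4,0,0,0,-6],[0.4,0,0,0,-7],[0.4,0,0,0,-7],[0.4,0,0,0,-7],[0.4,0,0,0,-7],[0.4,0,0,0,-7],[0.4,0,0,0,-7],[0.4,0,0,0,0]]'
python3 rel.py 550 126 165 65.7; python3 wl.py w15.png
```

```text
[[593.6  38.7]
 [646.2  48.4]
 [661.9 -37. ]
 [610.2 -47.2]] [627.96270129   0.69542955]
100.64408236049658 87.16274128348735
clock: 17.88
position: [0.5346, 0.1246, 0.1737]
ee_rot: [-0.018, 0.851, 0.525, -0.019]
contact_force: [0.1, 1.0, 0.1]
width: 0.0601
pos [534.6 124.6 173.7] az 63.38 tilt [-0.0515  0.0116 -0.9986] clock 17.8833 F [0.07 1.02 0.08] w 0.06011245873195919 q [ 0.09  0.3   1.62  0.02  1.27 -1.02]
move tool [ 8.2 13.6  7.9] turn -2.3187186584675317
```

View pics/w15.png

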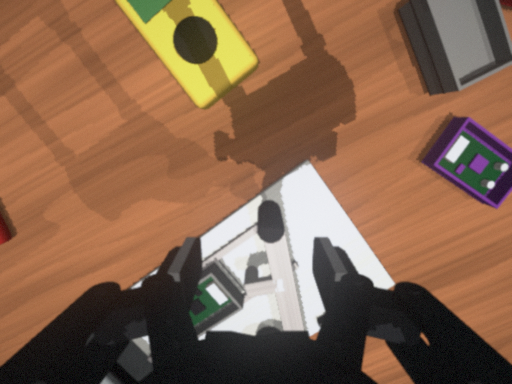

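```bash
python3 - <<'E'
from h import *; import pickle
p,st=pickle.load(open('last.pkl','rb'))
cv2.imwrite('pics/w15c.png',cv2.resize(p['frame'][180:290,220:330,::-1],(0,0),fx=5,fy=5,interpolation=cv2.INTER_CUBIC))
for t in['lever_grip','lever_pivot']:
  for r in mark_of(eyes.get_image('wrist'),t): print(t,r, onz(p,r['point'],.09 if t=='lever_grip' else .057,st))
for z in (.062,.117): print(z,proj(p,[.550,.126,z],st))
E
```

```text
lever_grip {'point': [223.6, 267.9], 'confidence': 0.74} [0.55246825 0.12561218 0.09      ]
lever_grip {'point': [294.2, 204.0], 'confidence': 0.24} [0.58841196 0.04272535 0.09      ]
lever_pivot {'point': [223.8, 269.5], 'confidence': 0.35} [0.56448662 0.1223845  0.057     ]
0.062 [211.06206112 266.39966171]
0.117 [232.83210364 267.80320201]
```

View pics/w15c.png

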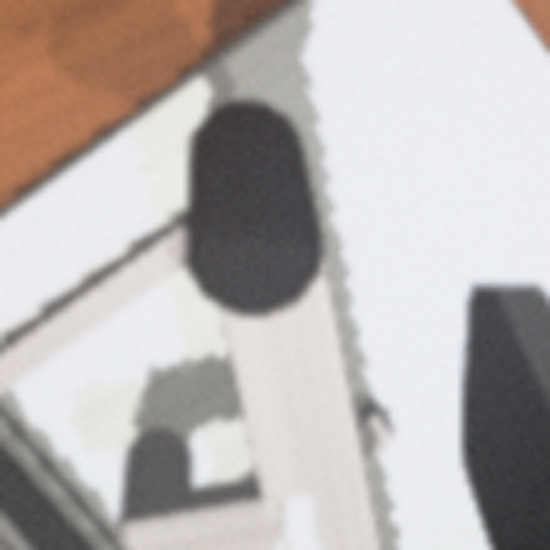

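The post is where predicted, top at about (271,231) in the wrist view. Aligning over it and descending with the fingers straddling it.

```bash
python3 -m inch '[[0.4,3,6,0,-2],[0.4,4,6,0,0],[0.4,1.5,2,0,0],[0.4,0,0,0,0],[0.4,0,0,0,0]]'; python3 rel.py 551 127 74 65.7
```

```text
clock: 18.55
position: [0.552, 0.1259, 0.1727]
ee_rot: [-0.019, 0.844, 0.536, -0.019]
contact_force: [0.2, 0.6, -0.2]
width: 0.0599
pos [552.  125.9 172.7] az 64.81 tilt [-0.0518  0.0115 -0.9986] clock 18.55 F [ 0.25  0.59 -0.24] w 0.059906868080387844 q [ 0.09  0.33  1.58  0.02  1.28 -1.05]
move tool [ 1.8  3.7 98.6] turn -0.8925938066510071
```

```bash
python3 -m inch '[[0.4,1,2,6,-1],[0.4,1,1,10,0],[0.4,0,1,12,0],[0.4,0,0,12,0],[0.4,0,0,12,0],[0.4,0,0,8,0],[0.4,0,0,0,0],[0.4,0,0,0,0]]'; python3 rel.py 551 127 74 65.7; python3 wl.py w16.png
```

```text
clock: 19.22
position: [0.5517, 0.1267, 0.1057]
ee_rot: [-0.02, 0.839, 0.543, -0.02]
contact_force: [0.5, 0.7, -0.9]
width: 0.0598
pos [551.7 126.7 105.7] az 65.8 tilt [-0.0553  0.0113 -0.9984] clock 19.2167 F [ 0.46  0.66 -0.95] w 0.059830852191958016 q [ 0.09  0.39  1.67  0.02  1.14 -1.06]
move tool [ 0.4  1.  31.7] turn 0.10156325589370852
```

View pics/w16.png

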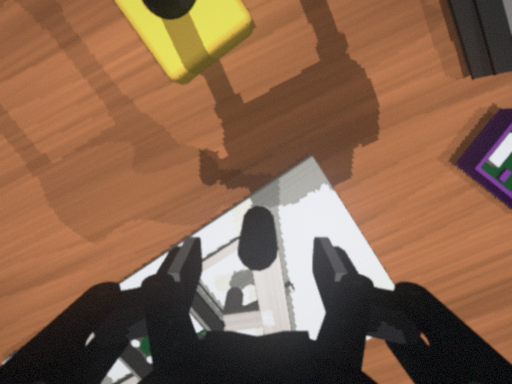

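```bash
python3 -m inch '[[0.4,0.5,1,6,0],[0.4,0,0,8,0],[0.4,0,0,8,0],[0.4,0,0,4,0],[0.4,0,0,0,0],[0.4,0,0,0,0]]'; python3 rel.py 551 127 74 65.7; python3 wl.py w17.png
```

```text
clock: 19.77
position: [0.5527, 0.1272, 0.0786]
ee_rot: [-0.019, 0.839, 0.543, -0.019]
contact_force: [0.3, 0.5, 0.2]
width: 0.0596
pos [552.7 127.2  78.6] az 65.8 tilt [-0.0517  0.0116 -0.9986] clock 19.7667 F [0.27 0.5  0.18] w 0.05957209538914748 q [ 0.09  0.41  1.71  0.02  1.07 -1.06]
move tool [-0.8 -1.2  4.7] turn 0.09846400207536021
```

View pics/w17.png

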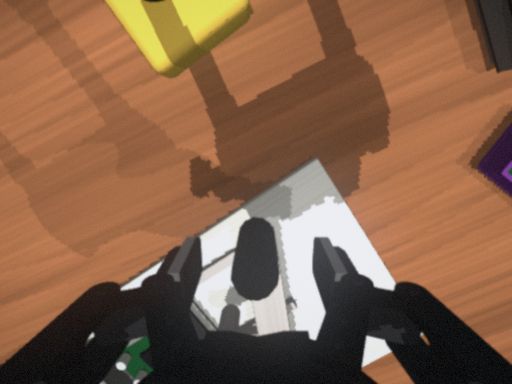

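```bash
cat > arc.py <<'E'
from h import *
st=manip.get_state(); T=R.from_quat(np.roll(st['ee_rot'],-1)).as_matrix(); P=st['position']*1000
piv=np.array([722.5,46.8]); az=np.degrees(np.arctan2(T[1,0],T[0,0]))
# rear pad face at TCP + x*w/2; post centre = P + x*(w/2-11)
x=T[:2,0]; w=st['width']*1000
# post centre c on circle r=188, with (c-P).x = w/2-11
from scipy.optimize import brentq
g=lambda th:(piv+188*np.array([np.cos(th),np.sin(th)])-P[:2])@x-(w/2-11)
th0=np.radians(az+90)
th=brentq(g,th0-.5,th0+.5); c=piv+188*np.array([np.cos(th),np.sin(th)])
print('pos',P.round(1),'az',az.round(2),'tilt',T[:,2].round(3),'t',round(st['clock'],2),'w',w.round(1))
print('F tool',(T.T@st['contact_force']).round(2),'post th',np.degrees(th).round(2),'lever deg if touching',(np.degrees(th)-155.5).round(2),'az should',(np.degrees(th)-90).round(2),'post in tool y',((c-P[:2])@T[:2,1]).round(2),'q',st['qpos'].round(2))
E
python3 arc.py; python3 -m inch '[[0.4,-5,-1,2,0],[0.4,-6,0,0,0],[0.4,-5,0,0,0],[0.4,0,0,0,0],[0.4,0,0,0,0]]'; python3 arc.py
```

```text
clock: 20.23
position: [0.5447, 0.1113, 0.0776]
ee_rot: [-0.018, 0.839, 0.543, -0.018]
contact_force: [-0.4, 0.3, -0.3]
width: 0.0597Traceback (most recent call last):
  File "arc.py", line 11, in <module>
    print('pos',P.round(1),'az',az.round(2),'tilt',T[:,2].round(3),'t',round(st['clock'],2),'w',w.round(1))
                                                                                                ^^^^^^^
AttributeError: 'float' object has no attribute 'round'
Traceback (most recent call last):
  File "arc.py", line 11, in <module>
    print('pos',P.round(1),'az',az.round(2),'tilt',T[:,2].round(3),'t',round(st['clock'],2),'w',w.round(1))
                                                                                                ^^^^^^^
AttributeError: 'float' object has no attribute 'round'
```

```bash
sed -i "s/'w',w.round(1))/'w',round(w,1))/; s/np.degrees(th).round(2)/round(float(np.degrees(th)),2)/; s/(np.degrees(th)-155.5).round(2)/round(float(np.degrees(th)-155.5),2)/; s/(np.degrees(th)-90).round(2)/round(float(np.degrees(th)-90),2)/" arc.py
python3 arc.py; python3 -m inch '[[0.4,-6.6,0.8,0,-2],[0.4,-6.6,0.8,0,-2],[0.4,-6.6,0.8,0,-2],[0.4,0,0,0,0]]'; python3 arc.py
```

```text
pos [544.7 111.3  77.6] az 65.8 tilt [-0.05   0.011 -0.999] t 20.23 w 59.7
F tool [ 0.17 -0.47  0.35] post th 154.33 lever deg if touching -1.17 az should 64.33 post in tool y 0.71 q [ 0.07  0.4   1.73  0.02  1.06 -1.09]
clock: 20.57
position: [0.5397, 0.093, 0.0781]
ee_rot: [-0.02, 0.809, 0.587, -0.015]
contact_force: [0.5, 1.5, -1.4]
width: 0.0596
pos [539.7  93.   78.1] az 71.97 tilt [-0.048  0.015 -0.999] t 20.57 w 59.6
F tool [1.56 0.1  1.42] post th 160.11 lever deg if touching 4.61 az should 70.11 post in tool y 0.26 q [ 0.03  0.39  1.75  0.02  1.05 -1.23]
```

In contact, with 1.6 N on the rear pad. Continuing along the arc.

```bash
python3 -m inch '[[0.4,-6.6,0.8,0,-2],[0.4,-6.6,0.8,0,-2],[0.4,-6.6,0.8,0,-2],[0.4,-6.6,0.8,0,-2],[0.4,-6.6,0.8,0,-2],[0.4,0,0,0,0]]'; python3 arc.py; python3 wl.py w18.png
```

```text
clock: 21.07
position: [0.535, 0.0635, 0.0778]
ee_rot: [-0.025, 0.754, 0.656, -0.011]
contact_force: [-0.4, 1.6, -0.1]
width: 0.0598
pos [535.   63.5  77.8] az 81.97 tilt [-0.049  0.023 -0.999] t 21.07 w 59.8
F tool [ 1.52 -0.57  0.14] post th 169.13 lever deg if touching 13.63 az should 79.13 post in tool y 0.22 q [-0.03  0.38  1.77  0.03  1.04 -1.47]
```

View pics/w18.png

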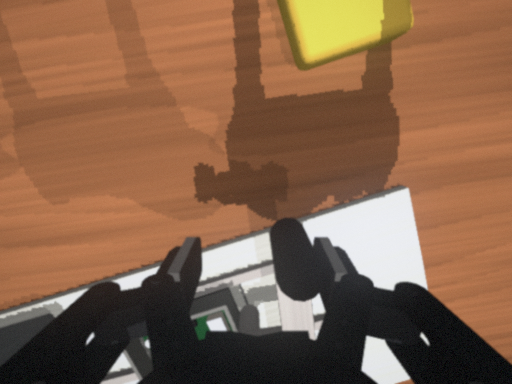

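```bash
python3 -m inch '[[0.4,-6.6,0.8,0,-1.8],[0.4,-6.6,0.8,0,-1.8],[0.4,-6.6,0.8,0,-1.8],[0.4,-6.6,0.8,0,-1.8],[0.4,-6.6,0.8,0,-1.8],[0.4,-6.6,0.8,0,-1.8],[0.4,-6.6,0.8,0,-1.8],[0.4,0,0,0,0]]'; python3 arc.py; python3 -m inch '[[0.4,-6.6,0.8,0,-1.8],[0.4,-6.6,0.8,0,-1.8],[0.4,-6.6,0.8,0,-1.8],[0.4,-6.6,0.8,0,-1.8],[0.4,-6.6,0.8,0,-1.8],[0.4,0,0,0,0]]'; python3 arc.py
```

```text
clock: 21.78
position: [0.5357, 0.0255, 0.0771]
ee_rot: [-0.032, 0.679, 0.734, -0.006]
contact_force: [-0.5, 3.1, -0.6]
width: 0.0597
pos [535.7  25.5  77.1] az 94.39 tilt [-0.055  0.035 -0.998] t 21.78 w 59.7
F tool [ 3.15 -0.21  0.72] post th 180.74 lever deg if touching 25.24 az should 90.74 post in tool y 0.29 q [-0.1   0.38  1.77  0.03  1.05 -1.77]
clock: 22.28
position: [0.541, 0.0, 0.0763]
ee_rot: [-0.038, 0.621, 0.783, -0.002]
contact_force: [-0.1, 2.1, -0.9]
width: 0.0596
pos [541.    0.   76.3] az 103.14 tilt [-0.062  0.043 -0.997] t 22.28 w 59.6
F tool [1.98 0.38 0.99] post th 188.7 lever deg if touching 33.2 az should 98.7 post in tool y 0.02 q [-0.15  0.39  1.76  0.04  1.06 -1.97]
```

```bash
python3 -m inch '[[0.4,-6.6,0.8,0,-1.4],[0.4,-6.6,0.8,0,-1.4],[0.4,-6.6,0.8,0,-1.4],[0.4,-6.6,0.8,0,-1.4],[0.4,-6.6,0.8,0,-1.4],[0.4,0,0,0,0]]'; python3 arc.py; python3 wl.py w19.png
```

```text
clock: 22.78
position: [0.5492, -0.0236, 0.0745]
ee_rot: [-0.044, 0.574, 0.818, 0.0]
contact_force: [-0.5, 2.6, -0.3]
width: 0.06
pos [549.2 -23.6  74.5] az 109.73 tilt [-0.072  0.051 -0.996] t 22.78 w 60.0
F tool [2.54 0.44 0.42] post th 196.28 lever deg if touching 40.78 az should 106.28 post in tool y -0.69 q [-0.19  0.41  1.73  0.04  1.08 -2.13]
```

View pics/w19.png

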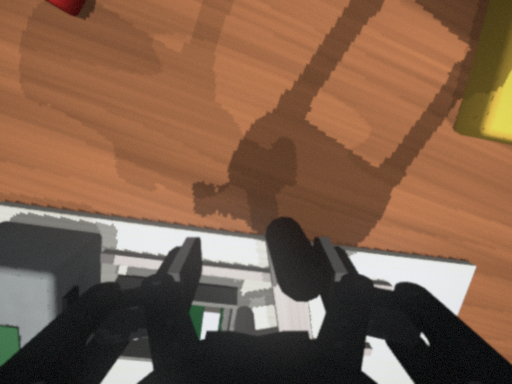

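```bash
python3 -m inch '[[0.4,-6,0.8,-0.5,-1.3],[0.4,-6,0.8,-0.5,-1.3],[0.4,-5,0.7,0,-1.3],[0.4,0,0,0,0]]'; python3 arc.py; python3 -m inch '[[0.4,-4,0.7,0,-1],[0.4,-3,0.5,0,-0.5],[0.4,0,0,0,0]]'; python3 arc.py
```

```text
clock: 23.17
position: [0.5538, -0.0334, 0.0739]
ee_rot: [-0.048, 0.548, 0.835, 0.002]
contact_force: [-1.0, 2.4, 1.1]
width: 0.0602
pos [553.8 -33.4  73.9] az 113.4 tilt [-0.078  0.056 -0.995] t 23.17 w 60.2
F tool [ 2.7  -0.03 -0.85] post th 199.57 lever deg if touching 44.07 az should 109.57 post in tool y -0.87 q [-0.21  0.42  1.71  0.04  1.1  -2.21]
clock: 23.42
position: [0.5562, -0.0374, 0.0734]
ee_rot: [-0.05, 0.537, 0.842, 0.003]
contact_force: [-1.7, 1.2, 0.4]
width: 0.0597
pos [556.2 -37.4  73.4] az 114.89 tilt [-0.081  0.058 -0.995] t 23.42 w 59.7
F tool [ 1.81 -1.04 -0.17] post th 201.06 lever deg if touching 45.56 az should 111.06 post in tool y -1.23 q [-0.22  0.42  1.7   0.04  1.1  -2.25]
```

```bash
python3 -m inch '[[0.4,-5,0.5,0,-1],[0.4,-5,0.5,0,-0.5],[0.4,-4,0,0,0]]'; python3 arc.py; python3 -m inch '[[0.4,-4,0.3,0,0],[0.4,-4,0.3,0,0]]'; python3 arc.py;
```

```text
clock: 23.67
position: [0.5607, -0.0465, 0.0724]
ee_rot: [-0.054, 0.525, 0.85, 0.005]
contact_force: [-5.4, 13.4, 7.9]
width: 0.06
pos [560.7 -46.5  72.4] az 116.46 tilt [-0.087  0.064 -0.994] t 23.67 w 60.0
F tool [15.12  0.8  -6.49] post th 204.13 lever deg if touching 48.63 az should 114.13 post in tool y -1.34 q [-0.23  0.44  1.69  0.05  1.12 -2.29]
clock: 23.83
position: [0.5602, -0.046, 0.0719]
ee_rot: [-0.063, 0.526, 0.848, 0.009]
contact_force: [-6.2, 11.9, 6.0]
width: 0.0596
pos [560.2 -46.   71.9] az 116.2 tilt [-0.097  0.081 -0.992] t 23.83 w 59.6
F tool [14.   -0.53 -4.39] post th 203.97 lever deg if touching 48.47 az should 113.97 post in tool y -1.18 q [-0.24  0.44  1.68  0.06  1.13 -2.3 ]
```

Pushing force has jumped to 14 N with no further travel, so the lever is at its stop. Checking with the cameras.

```bash
python3 - <<'E'
from h import *
p=eyes.get_image('scene'); save(p,'s20.png'); cv2.imwrite('pics/s20c.png',cv2.resize(p['frame'][150:300,150:350,::-1],(0,0),fx=4,fy=4,interpolation=cv2.INTER_CUBIC))
piv=np.array([.7228,.0465])
E
python3 arc.py
```

```text
pos [560.3 -46.1  71.8] az 116.19 tilt [-0.098  0.081 -0.992] t 23.88 w 59.9
F tool [15.25 -1.14 -6.79] post th 203.95 lever deg if touching 48.45 az should 113.95 post in tool y -1.17 q [-0.24  0.44  1.68  0.06  1.13 -2.3 ]
```

View pics/s20c.png

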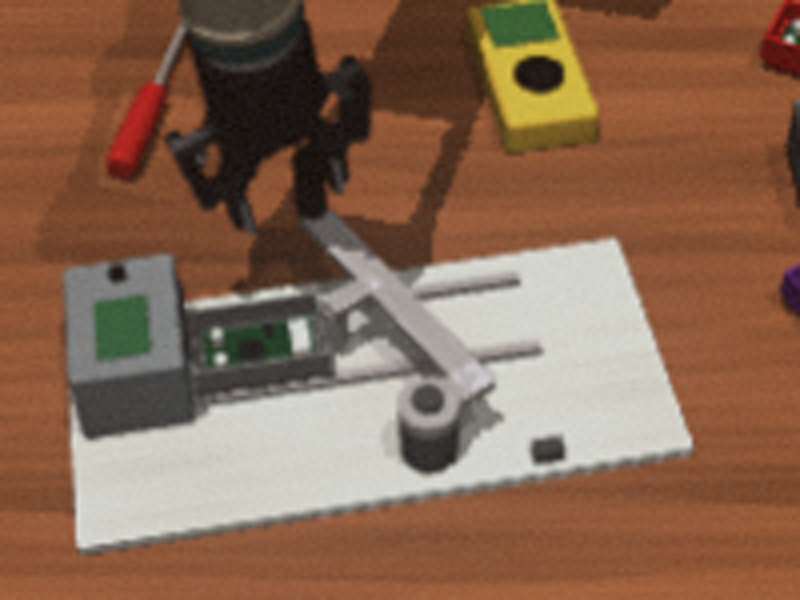

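Tray is up against the station and the lever is at its stop. I'll ease the lever back by retreating along the arc while the spring follows the finger.

```bash
python3 -m inch '[[0.4,3,0,0,0.5],[0.4,6.6,-0.6,0.3,2],[0.4,6.6,-0.6,0.3,2],[0.4,6.6,-0.6,0.3,2],[0.4,6.6,-0.6,0.3,2],[0.4,6.6,-0.6,0.3,2],[0.4,6.6,-0.6,0.3,2],[0.4,0,0,0,0]]'; python3 arc.py; python3 wl.py w20.png
```

```text
clock: 24.55
position: [0.5431, -0.0089, 0.0723]
ee_rot: [-0.063, 0.62, 0.782, 0.002]
contact_force: [-2.1, 2.2, 2.4]
width: 0.06
pos [543.1  -8.9  72.3] az 103.02 tilt [-0.097  0.081 -0.992] t 24.55 w 60.0
F tool [ 2.89 -1.73 -1.99] post th 191.41 lever deg if touching 35.91 az should 101.41 post in tool y -0.43 q [-0.19  0.42  1.73  0.07  1.11 -2.02]
```

View pics/w20.png

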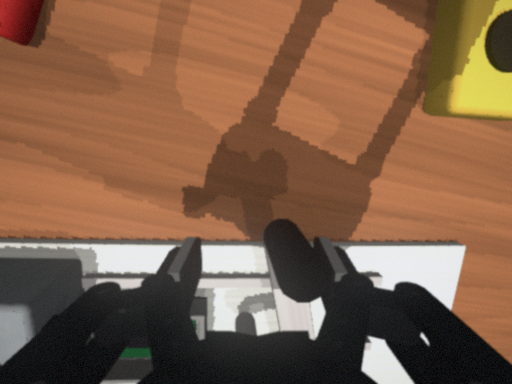

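Lever follows the finger. Continuing back.

```bash
python3 -m inch '[[0.4,7,-0.6,0,2],[0.4,7,-0.6,0,2],[0.4,7,-0.6,0,2],[0.4,7,-0.6,0,2],[0.4,7,-0.6,0,2],[0.4,7,-0.6,0,2],[0.4,0,0,0,0]]'; python3 arc.py;  python3 -m inch '[[0.4,7,-0.6,-0.5,2],[0.4,7,-0.6,-0.5,2],[0.4,7,-0.6,-0.5,2],[0.4,7,-0.6,-0.5,2],[0.4,7,-0.6,-0.5,2],[0.4,0,0,0,0]]'; python3 arc.py
```

```text
clock: 25.18
position: [0.5392, 0.0265, 0.0748]
ee_rot: [-0.058, 0.699, 0.712, -0.005]
contact_force: [-1.5, 1.7, 1.0]
width: 0.0596
pos [539.2  26.5  74.8] az 90.86 tilt [-0.089  0.075 -0.993] t 25.18 w 59.6
F tool [ 1.81 -1.59 -0.71] post th 180.45 lever deg if touching 24.95 az should 90.45 post in tool y -4.31 q [-0.12  0.4   1.74  0.07  1.1  -1.75]
clock: 25.68
position: [0.5465, 0.0564, 0.0795]
ee_rot: [-0.051, 0.759, 0.649, -0.006]
contact_force: [-0.3, 1.6, -0.3]
width: 0.0596
pos [546.5  56.4  79.5] az 80.93 tilt [-0.076  0.069 -0.995] t 25.68 w 59.6
F tool [ 1.51 -0.51  0.48] post th 170.77 lever deg if touching 15.27 az should 80.77 post in tool y -12.56 q [-0.07  0.4   1.73  0.07  1.09 -1.52]
```

```bash
python3 -m inch '[[0.4,2,-5,0,0],[0.4,2,-5,0,1],[0.4,4,-4,0,2],[0.4,6,-2,0,2],[0.4,0,0,0,0]]'; python3 arc.py; python3 wl.py w21.png
```

```text
clock: 26.1
position: [0.5386, 0.0692, 0.0823]
ee_rot: [-0.046, 0.787, 0.615, -0.005]
contact_force: [1.2, 2.1, -1.7]
width: 0.0597
pos [538.6  69.2  82.3] az 75.86 tilt [-0.064  0.066 -0.996] t 26.1 w 59.7
F tool [2.26 0.77 1.71] post th 167.19 lever deg if touching 11.69 az should 77.19 post in tool y -4.06 q [-0.04  0.38  1.75  0.07  1.08 -1.4 ]
```

View pics/w21.png

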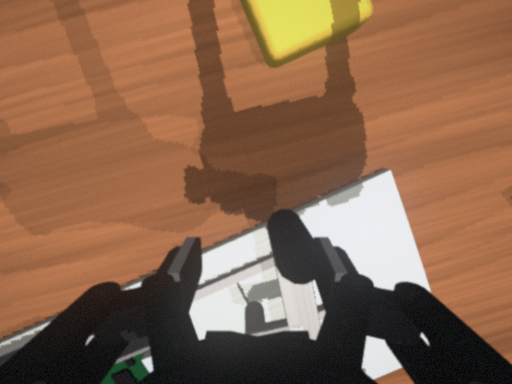

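```bash
python3 -m inch '[[0.4,6,-2,0.5,1.5],[0.4,7,-2,0.5,2],[0.4,7,-2,0.5,2],[0.4,7,-2,0.5,2],[0.4,7,-1.5,0.5,2],[0.4,0,0,0,0]]'; python3 arc.py; python3 wl.py w22.png
```

```text
clock: 26.65
position: [0.5412, 0.1002, 0.0825]
ee_rot: [-0.042, 0.836, 0.547, -0.008]
contact_force: [0.2, 1.1, 0.2]
width: 0.0594
pos [541.2 100.2  82.5] az 66.35 tilt [-0.06   0.06  -0.996] t 26.65 w 59.4
F tool [ 1.12 -0.33 -0.11] post th 157.91 lever deg if touching 2.41 az should 67.91 post in tool y -0.41 q [ 0.02  0.39  1.74  0.07  1.07 -1.18]
```

View pics/w22.png

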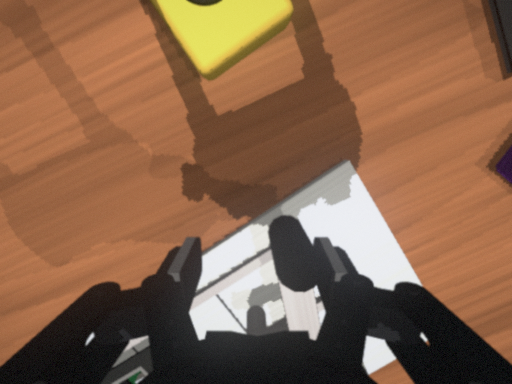

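```bash
python3 -m inch '[[0.4,6,-1,0,0],[0.4,6,-1,0,0],[0.4,6,-1,0,0],[0.4,5,-1,0,0],[0.4,3,0,0,0],[0.4,0,0,0,0]]'; python3 arc.py; python3 wl.py w23.png
```

```text
clock: 27.2
position: [0.5476, 0.1244, 0.0834]
ee_rot: [-0.041, 0.835, 0.549, -0.01]
contact_force: [-0.0, -0.3, 0.9]
width: 0.0599
pos [547.6 124.4  83.4] az 66.63 tilt [-0.062  0.057 -0.996] t 27.2 w 59.9
F tool [-0.25  0.04 -0.87] post th 150.28 lever deg if touching -5.22 az should 60.28 post in tool y 4.49 q [ 0.06  0.4   1.71  0.07  1.09 -1.14]
```

View pics/w23.png

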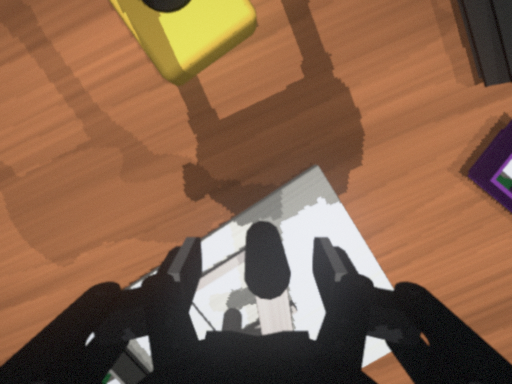

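The lever is home with a gap on both sides of the post. Lifting clear and backing off for a final look.

```bash
python3 -m inch '[[0.4,0,0,-6,0],[0.4,0,0,-10,0],[0.4,0,0,-14,0],[0.4,0,0,-16,0],[0.4,0,0,-18,0],[0.4,0,0,-18,0],[0.4,0,0,-18,0],[0.4,0,0,-18,0],[0.4,0,-10,-14,0],[0.4,0,-16,-10,0],[0.4,0,-20,-8,0],[0.4,0,-20,0,0],[0.4,0,-20,0,0],[0.4,0,-20,0,0],[0.4,0,-20,0,0],[0.4,0,-20,0,0],[0.4,0,-15,0,0],[0.4,0,-8,0,0],[0.4,0,0,0,0]]'; python3 rel.py 400 150 200 65; python3 - <<'E'
from h import *
for n in ['scene','top']:
    p=eyes.get_image(n); save(p,n+'9.png'); f=p['frame'][:,:,::-1]
    c=f[130:300,90:430] if n=='scene' else f[90:310,70:440]
    cv2.imwrite('pics/%s9c.png'%n,cv2.resize(c,(0,0),fx=2.1,fy=2.1,interpolation=cv2.INTER_CUBIC))
    if n=='top': cv2.imwrite('pics/trk9.png',cv2.resize(f[90:205,185:365],(0,0),fx=4.4,fy=4.4,interpolation=cv2.INTER_CUBIC))
E
```

```text
clock: 28.83
position: [0.3968, 0.1791, 0.2697]
ee_rot: [-0.035, 0.836, 0.547, -0.004]
contact_force: [1.0, 0.5, 0.0]
width: 0.0597
pos [396.8 179.1 269.7] az 66.32 tilt [-0.0456  0.0549 -0.9974] clock 28.8333 F [1.01 0.54 0.  ] w 0.059706915845290885 q [ 0.21  0.05  1.69  0.06  1.43 -0.96]
move tool [-27.6  19.   67.8] turn 1.3179177391672
```

View pics/top9c.png

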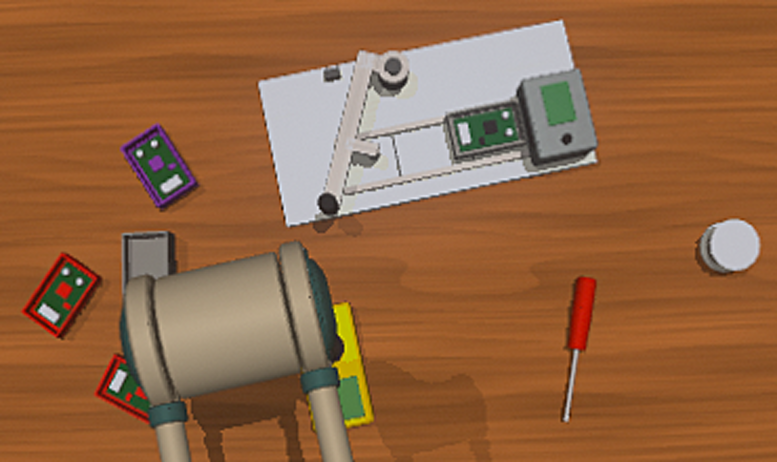

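View pics/trk9.png

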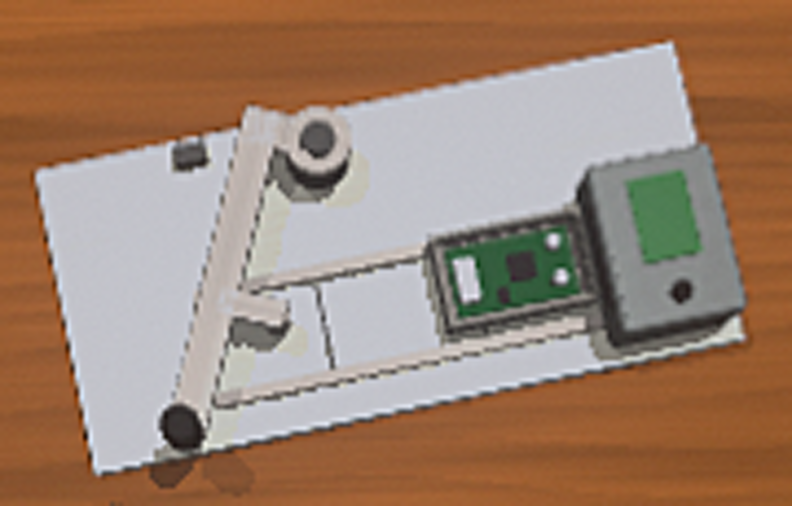

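View pics/scene9c.png

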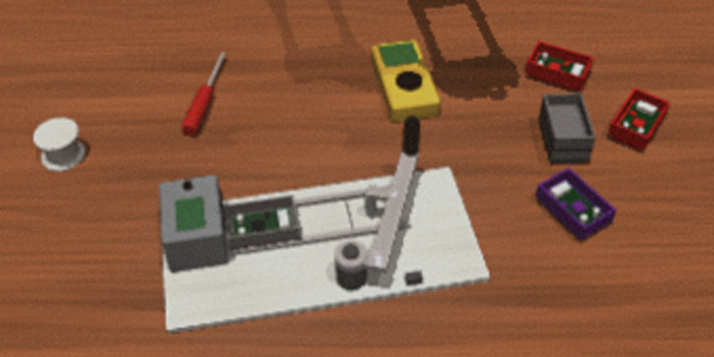

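```bash
python3 - <<'E'
from h import *
p=eyes.get_image('top')
f=lambda x,y,z,o=(185,90),s=4.4: onz(p,((y+.5)/s-.5+o[1],(x+.5)/s-.5+o[0]),z)[:2]*1000
a,b,c=f(428,242,.044),f(447,338,.044),f(592,308,.044)
print(a,b,c,'rear mid',(a+b)/2,'az',np.degrees(np.arctan2(*(a-b)[::-1])),'long az',np.degrees(np.arctan2(*(b-c)[::-1])),np.linalg.norm(b-c))
u=np.array([np.cos(np.radians(100.2)),np.sin(np.radians(100.2))]);m=(a+b)/2-45*u;print('origin',m,'vs station',np.array([627.3,-.5])-67*u)
# head near face top-edge
h1,h2=f(585,190,.075),f(612,338,.075); print('head face',h1,h2)
print('gap', ((m-45*u)-(h1+h2)/2)@u)
E
```

```text
[662.18658211 -18.04399756] [604.82646317 -27.12004972] [ 620.26093697 -112.93203187] rear mid [633.50652264 -22.58202364] az 8.991329100531603 long az 100.19641773650382 87.18898590666825
origin [641.47533596 -66.870826  ] vs station [639.1646776  -66.44110573]
head face [ 684.07513482 -107.79930614] [ 597.48169924 -119.37816622]
gap 0.8561483066069866
```

```bash
python3 - <<'E'
from h import *
p=eyes.get_image('top'); cv2.imwrite('pics/stk9.png',cv2.resize(p['frame'][190:245,110:175,::-1],(0,0),fx=10,fy=10,interpolation=cv2.INTER_CUBIC))
for q in [(.5278,.3796,.057),(.5275,.3236,.057)]: print((proj(p,q)[::-1]-[110,190])*10)
E
```

```text
[179.38752108 103.24571463]
[395.48644198  98.38123787]
```

View pics/stk9.png

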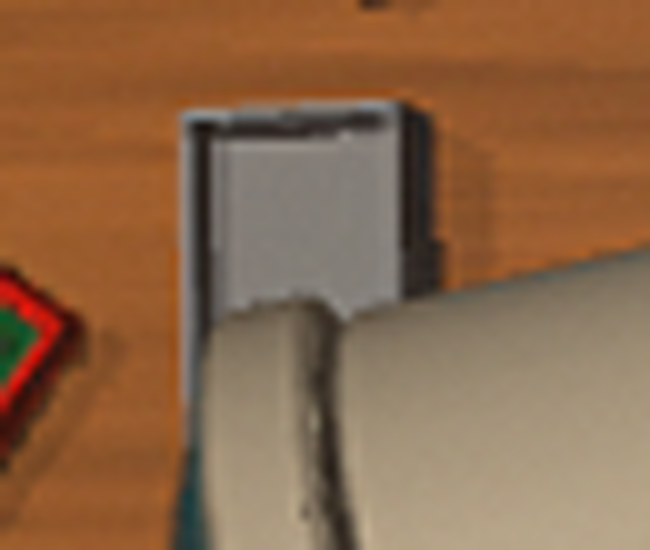

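The lower stack's outline, right edge at column 430 and step at (440,240), matches the first picture, so the lower trays did not move. Handing in.

```bash
python3 -c "
from rig import manip
print(manip.sign_off())"
```

```text
the job is handed in; nothing more can be done
None
```

The job is done and handed in at about 29 s. The top tray went from the stack into the loading bay and was let go there. The lever, swung to its stop by its grip post, pushed the tray to the test head, and I then eased the lever back home.

**Final checks**
- **Tray position:** before the push the tray was within about 2 mm of the bay middle. Afterwards it was about 0.5 mm along the track and 2 mm across from the station, and straight.
- **Lever:** at the stop the pushing force rose to about 15 N and travel ended. My angle estimate there was 48.5° against the nominal 50°, within my calibration error. It ended in the same home position as in the first picture.
- **Lower trays and bystanders:** the lower two trays look unmoved, though the arm hid part of them and of the meter in the last top view. In the scene view the other things appear in place.

**Checks that disagreed**
- **Gap to the test head:** my picture measurement gave about 1 mm instead of the stated 5 mm. The head's edge was hard to read, and the station position measured from the engraved lines agrees with the spec.
- **Tool tilt:** the tool drifted up to about 7° out of vertical by the end of the lever push, without visible effect.

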